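# Set the gib screw of a welding coupon slide

## Task

On the coupon slide, set the big steel wing screw on the sloping nose of the carriage: turn it in clockwise until it bottoms, then back it off a quarter of a turn so that the carriage can run, and let go of it. Do not turn the black lobed lock knob on the carriage's side, and leave the magnet, the flat bar and the small angle piece next to the slide where they lie.

Things in the scene. Friction and masses are not known exactly. Their poses are not given: they have to be found in the camera images.
- slide: coupon slide bolted to the bench: steel base plate 240 x 240 x 18 mm, grey cast carriage 120 mm wide (y), its top 105 mm above the bench; fixed, nose away from the robot. Origin: centre of the base's underside, z up. The carriage's -x side is a nose whose face slopes, its normal leaning 30 degrees from vertical towards -x; the wing screw stands square out of it at (-60, 0, 85) mm.
- coupon_top (a point): middle of the top edge of the blue upright coupon plate that stands on the carriage behind the wing screw: 160 mm wide, 8 mm thick, top 165 mm above the bench, 85 mm behind (+x of) the slide's origin. Fixed.
- wing (a point): centre of the steel wing screw's wing, the point to grasp, on the screw's axis 60 mm out from the sloping face; turns with the screw. z: the axis, outwards; x: along the wing; y: across it. Wing 92 mm long, 14 mm thick with flat faces, 28 mm high (z) in the middle, 40 at its round ears; a 26 mm collar starts 24 mm below. Nothing within 65 mm of the axis from 25 mm below upwards.
- screw (a joint): how far the screw is turned in, rad; grows clockwise, seen looking down on the wing. Hard stop (bottom) at 4.712: the wing lies across the carriage (slide's y). A quarter turn back is 3.142: the wing points up and down the slope. Starts 2.0 to 2.8 rad short of the bottom. Friction about 0.12 N m; stays where it is left; no noticeable travel along its axis.
- lock_top (a point): top centre of the black five-lobed lock knob, 46 mm across, 34 mm high, axis upright, on a lug at the +y side of the carriage. Not to be turned.
- lock (a joint): angle of the lock knob, rad, 0 at the start; turns easily either way.
- flat: loose flat steel bar, 150 x 50 x 10 mm, lying on the bench beside the slide; to be left alone; origin at the centre of its underside
- magnet: red welding magnet, a block of 50 x 90 x 22 mm lying on the bench just in front (-x) of the slide, below the wing screw; to be left alone; origin at the centre of its underside
- angle: small loose angle coupon of blue plate, foot 60 x 100 mm, 56 mm high, on the bench near a front corner of the slide; to be left alone; origin at the centre of its underside

How it is judged (in metres and radians):
On the way, in this order (a step that is already met when the one before it is completed fails the run):
1. the wing screw is turned in until it bottoms (within 0.12 rad of its stop) (value of joint screw above 4.592 rad), for 0.2 s.
2. the wing screw is backed off a quarter of a turn (within 0.3 rad) (value of joint screw between 2.842 and 3.442 rad), for 0.2 s.
At the end, for the whole second after the job is handed in: The wing screw, having been bottomed, stands at rest a quarter of a turn (1.571 rad, within 0.3 rad) back from its stop; the lock knob is within 0.3 rad of where it was, and the magnet, the flat bar and the small angle piece are within 40 mm of where it was (all of step 2 and velocity of joint screw between -0.05 and 0.05 rad/s and value of joint lock between -0.3 and 0.3 rad and distance of each of flat, magnet, angle from where it was at the start of the episode below 0.04 m); the robot touches nothing.
It fails at once if the lock knob is turned by more than 0.3 rad (not (value of joint lock between -0.3 and 0.3 rad)).
It fails at once if the magnet, flat bar or small angle piece is moved by more than 40 mm (not (distance of each of flat, magnet, angle from where it was at the start of the episode below 0.04 m)).
It also fails if it takes over 51 s, if anything falls off the work surface, if the arm or the gripper's body presses on something with over 40 N, if the wrist force passes 120 N, or if a joint passes its speed limit or range.

## Robot

A 6-joint arm with a two-finger parallel gripper is mounted at the origin on the work surface. World frame = base frame: x ahead of the robot, y to its left, z up, the work surface at z = 0. Lengths are in mm, angles in rad, forces in N, time in s.
With the tool pointing down it reaches from about 350 to 775 mm from the base axis. Payload 7.3 kg.
Tool frame: the origin (TCP) lies between the finger pads; the fingertips stand 22 mm ahead of it and the grasp point (between the pads) lies 3 mm ahead of it; z points along the fingers, y is the line along which they close (so a half turn about z gives the same grasp; the last joint's range is limited). The gripper opens to 92 mm and grips with 3 to 60 N. Pads are 19 mm wide; open, the fingers measure 130 mm over their backs; the gripper's body (75 mm by 190 mm) begins 47 mm behind the grasp point.
Start: joints at [1.001, 0.342, 1.524, -0, 1.275, -0.146], TCP at [215.883, 478.581, 222.041] pointing down, gripper open.
Joint ranges: [-2.53, 2.53], [-0.77, 2.02], [0.04, 2.7], [-1, 4.14], [0.28, 2.66], [-3.11, 3.11]. Speed limits (rad/s): [2.57, 2.57, 3.14, 3.14, 3.14, 3.14].

## Interface

Orientations are given as a 3x3 rotation matrix whose columns are the frame's x, y, z axes.
In Python, from bench import get_obs, capture, sign_off, look_for, regions_of, pinpoint gives the robot as it stands. The module is installed in compiled form; this text tells all that it offers.
- The arm moves only by the shell command python3 -m creep 'ROWS'. ROWS is JSON, a list of rows, each a list of 7 numbers: the shift along the tool's x, y, z in units of 10 cm (1.0 is 10 cm), then the turn, a rotation vector about the tool's x, y, z in units of 30 degrees (1.0 is 30 degrees), then the opening, from -1 (shut) to 1 (fully open). A call has 1 to 20 rows; each row is the pose to reach, as a shift and turn from the pose commanded when the call began, along the tool's axes at that moment; what a row does not reach only later rows make up. A row lasts 1/10 s, in which the tool goes at most 50 mm and 8.59 degrees, less where a joint would pass 70% of its speed; a pose out of reach is approached as far as the arm can. A call with a number of a shift or a turn outside -1 to 1 is refused whole. A call with a gripper value outside its range is refused whole. The fingers move at their own pace and stop on an object; the grip force is fixed at half the most. Time passes only in rows, so rows that repeat a pose let the fingers close. It gives the time, the measured TCP pose, the force, the opening and the grip force at its end, in the units of the state.
- get_obs(): the state, without advancing time (a new reading comes with each control period).
- capture(name): name is "scene" or "top"; returns a dict with "frame" (400x640x3 uint8, red, green, blue), "fx", "fy", "cx", "cy" (pixels), "world_from_camera" (4x4, takes a point from camera to world coordinates). Camera axes: x right, y down, z forward; pixel columns grow to the right and rows downward; lengths in mm; the calibration is good to about 2 mm. A picture is of the moment at which its call begins. There is no depth.
- sign_off(): hands the job in; it is judged then, once.
Trained networks look in a picture, given as the dict that the camera call returned (one of the last four; its "shot" number tells which), for a name from the list of things; names that differ only in an ending like _2 or _b are one class to them, and where a whole thing is asked for, a point or a joint stands for the part that bears it (a point fixed in the world has none). Each returns a list of dicts, best first, with "score" (0 to 1); they miss things now and then, are a little off and sometimes report something else, mostly with a low value. They report only what shows in the picture. A call takes as long as a camera call.
- look_for(picture, target): "box" ([centre column, centre row, width, height] in pixels, round what is visible of it).
- regions_of(picture, target): "region" (400x640 bool, what is visible of it) and "box" ([centre column, centre row, width, height] in pixels, round what is visible of it).
- pinpoint(picture, target): "point" ([column, row] in pixels: a listed point, or the origin of a listed thing).
The state is a dict: "time_s": time; "joints": joint angles; "joint_velocities": joint speeds; "joint_efforts": joint torques, N m; "tool_pos": TCP position; "ee_rot": TCP orientation; "ft_force": force on the tool from outside, world axes, zero at the start; "moment": the same for the moment, N m; "grip_width": finger opening in mm; "grasp_force": force on a finger pad.
Only numpy, scipy, OpenCV 4.12 (cv2) and the standard library are available. Lean on these libraries where they do the work, as an engineer would, in place of code of your own. Each camera call takes 0.05 s, during which the arm holds its last target. There are 200 camera calls.

## Working session

There is one attempt and no reset: what is moved stays moved. The work goes in short steps, Python scripts to look and compute and a shell command to move; the robot and the scene stay as the last step left them, time stands still between calls to the robot, and variables do not carry over. Pictures are saved under pics/ and viewed, at most 10 in all, crops included, and the job is handed in when it is done.

```bash
mkdir -p pics; python3 - <<'E'
from bench import *
import cv2, numpy as np
o=get_obs(); print(o['time_s'],o['tool_pos'],np.round(o['ee_rot'],3).tolist())
for n in ['scene','top']:
    p=capture(n); cv2.imwrite(f'pics/{n}0.png',p['frame'][:,:,::-1])
    print(n,p['fx'],p['cx'],p['cy'],np.round(p['world_from_camera'],3).tolist())
    for t in ['slide','coupon_top','wing','lock_top','magnet','angle','flat']:
        print(t,[(np.round(d['point'],1).tolist(),round(d['score'],2)) for d in pinpoint(p,t)[:2]])
E
```

```text
0.0 [215.6354872  478.22544225 221.33442334] [[-0.912, 0.411, -0.001], [0.411, 0.912, -0.001], [0.0, -0.002, -1.0]]
scene 514.6452873463337 317.55351775567436 197.68214344740744 [[-0.612, 0.619, -0.493, 1124.069], [0.791, 0.488, -0.368, 475.457], [0.013, -0.615, -0.788, 1029.155], [0.0, 0.0, 0.0, 1.0]]
slide [([357.1, 213.6], 0.79)]
coupon_top [([376.0, 145.5], 0.86)]
wing [([350.4, 210.9], 0.85)]
lock_top [([331.6, 172.0], 0.56)]
magnet [([323.5, 282.7], 0.9)]
angle [([422.7, 309.0], 0.84)]
flat [([428.3, 243.4], 0.92)]
top 407.592901246727 325.99786889775714 201.1929722282366 [[0.006, -0.997, 0.082, 493.575], [-1.0, -0.006, 0.003, 75.671], [-0.003, -0.082, -0.997, 922.265], [0.0, 0.0, 0.0, 1.0]]
slide [([307.8, 246.8], 0.82)]
coupon_top [([324.7, 294.0], 0.86), ([307.9, 250.4], 0.37)]
wing [([292.1, 205.7], 0.9)]
lock_top [([358.0, 249.6], 0.78), ([200.5, 198.3], 0.18)]
magnet [([292.7, 162.0], 0.8)]
angle [([198.1, 201.6], 0.67), ([355.5, 249.1], 0.35)]
flat [([229.6, 260.5], 0.67)]
```

```bash
cat > h.py <<'E'
import numpy as np
def ray(p,uv):
    T=np.array(p['world_from_camera']); d=T[:3,:3]@[(uv[0]-p['cx'])/p['fx'],(uv[1]-p['cy'])/p['fy'],1]
    return T[:3,3],d/np.linalg.norm(d)
def tri(ps,uvs):
    A=0;b=0
    for p,uv in zip(ps,uvs):
        c,d=ray(p,uv); M=np.eye(3)-np.outer(d,d); A=A+M; b=b+M@c
    x=np.linalg.solve(A,b)
    return x,[np.linalg.norm(np.cross(x-ray(p,uv)[0],ray(p,uv)[1])) for p,uv in zip(ps,uvs)]
def proj(p,X):
    c=np.linalg.inv(p['world_from_camera'])@np.r_[X,1]
    return [p['fx']*c[0]/c[2]+p['cx'],p['fy']*c[1]/c[2]+p['cy']]
E
python3 - <<'E'
from bench import *
from h import *
import cv2
ps=[capture('scene'),capture('top')]
for t in ['slide','coupon_top','wing','lock_top','magnet','angle','flat']:
    try:
        x,r=tri(ps,[pinpoint(p,t)[0]['point'] for p in ps]); print(t,x.round(1),np.round(r,1))
    except Exception as e: print(t,e)
a=cv2.resize(ps[0]['frame'][100:340,220:500],(800,686))[:600]; b=ps[1]['frame'][130:330,160:400]
cv2.imwrite('pics/a.png',a[:,:,::-1]); cv2.imwrite('pics/b.png',cv2.resize(b,(720,600))[:,:,::-1])
E
```

```text
slide [468.1 111.6  19.7] [5.4 5.4]
coupon_top [384.7  81.6 167.3] [0.7 0.7]
wing [555.3 141.5 148.9] [2.5 2.5]
lock_top [460.6  19.8  96.6] [1.3 1.3]
magnet [661.4 151.9 -12.6] [2.3 2.3]
angle [578.7 366.4  -2.9] [3.9 3.9]
flat [438.8 288.3  23.1] [2.9 2.9]
```

View pics/a.png

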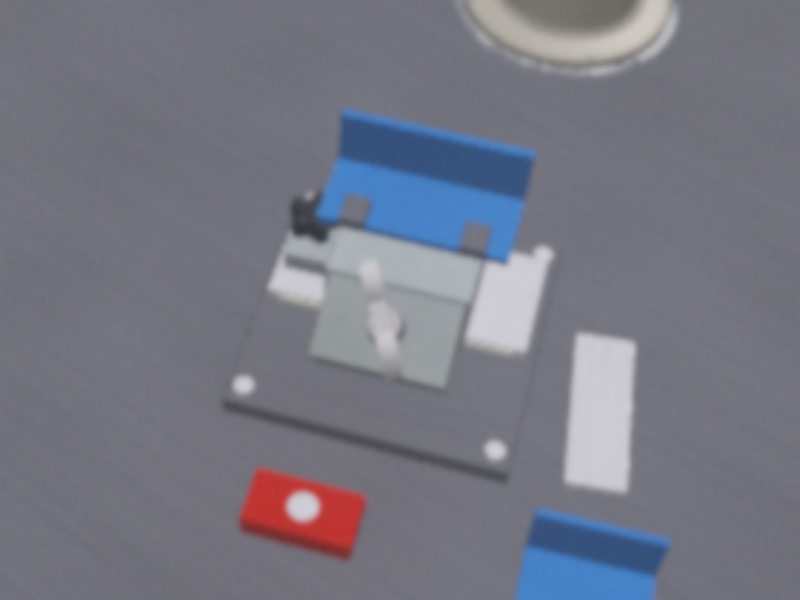

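View pics/b.png

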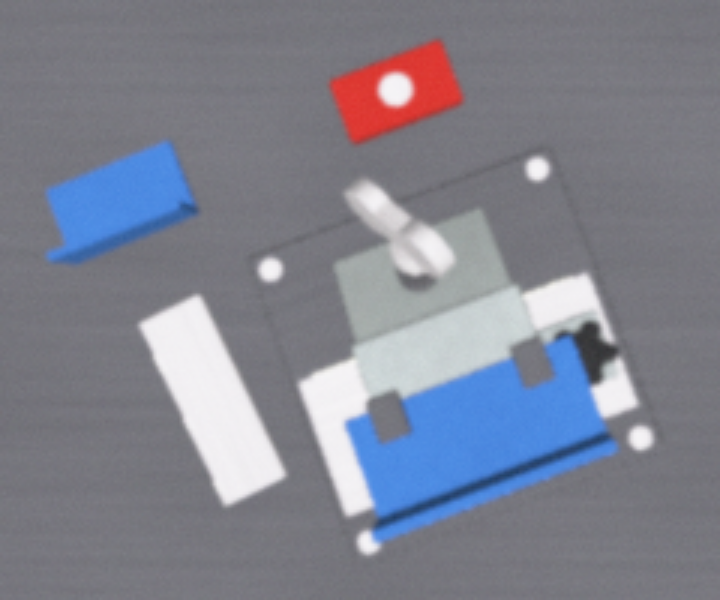

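The slide's nose faces away from the robot. The wing sits at about (350,211) in the scene view and (292,206) in the top view, with its far ear up and to the left. Next I'll fit the slide pose and the wing angle.

```bash
cat > fit.py <<'E'
from bench import *
from h import *
import cv2
from scipy.optimize import least_squares
from scipy.spatial.transform import Rotation as R
def S(q): return np.array([[np.cos(q[2]),-np.sin(q[2]),0],[np.sin(q[2]),np.cos(q[2]),0],[0,0,1]]),np.array([q[0],q[1],0])
def w(q,X): A,t=S(q); return A@np.array(X,float)+t
n_=np.array([-.5,0,.75**.5]); u_=np.array([-.75**.5,0,-.5]); base=np.array([-60,0,85.])
def axes(q,s):
    A,t=S(q); x=R.from_rotvec(-(s-np.pi)*n_).apply(u_); return A@x,A@np.cross(n_,x),A@n_
def sil(p,q,s):
    x,y,n=axes(q,s); b=w(q,base); c=b+60*n; m=np.zeros((400,640),np.uint8)
    def h(P): 
        P=np.array([proj(p,k) for k in P]); cv2.fillConvexPoly(m,cv2.convexHull(np.round(P*16).astype(np.int32)),1,shift=4)
    a=np.linspace(0,2*np.pi,16)
    for sg in (1,-1):
        h([c+sg*(26*x)+20*(np.cos(k)*x+np.sin(k)*n)+e*y for k in a for e in(7,-7)])
    h([c+i*x+j*y+k*n for i in(40,-40) for j in(7,-7) for k in(14,-14)])
    h([b+k*n+13*(np.cos(g)*x+np.sin(g)*y) for g in a for k in (5,36)])
    return m
def fitangle(ps,q):
    ms=[regions_of(p,'wing') for p in ps]; best=[]
    for s in np.arange(1.5,4.75,.04):
        best.append((np.mean([ (lambda m,r:(m&r).sum()/(m|r).sum())(sil(p,q,s).astype(bool),m[0]['region']) for p,m in zip(ps,ms) if m]),s))
    return sorted(best)[::-1][:4]
E
python3 - <<'E'
from fit import *
sc,tp=capture('scene'),capture('top')
P=[]
for p in(sc,tp):
    for t,X,wt in[('coupon_top',(85,0,165),1),('wing',(-90,0,137),.5)]: P.append((p,pinpoint(p,t)[0]['point'],X,wt))
P+=[(tp,(343.3,179.3),(-120,120,18),1),(tp,(243.3,217.3),(-120,-120,18),1),(tp,(378.3,276.7),(120,120,18),1),(sc,(299.8,240),(-120,120,18),1),(sc,(396.8,265),(-120,-120,18),1)]
f=lambda q:np.concatenate([wt*(np.array(proj(p,w(q,X)))-uv) for p,uv,X,wt in P])
r=least_squares(f,[470,105,np.pi+.33],x_scale=[100,100,1],loss='soft_l1'); q=r.x
print(q,f(q).reshape(-1,2).round(1).tolist()); np.save('q.npy',q)
print('wing',w(q,(-90,0,85+52)),fitangle([sc,tp],q))
E
```

```text
[464.12845304 111.77481047   3.4967069 ] [[-1.3, 1.1], [1.6, 1.5], [1.0, 1.8], [-1.4, 0.7], [-0.3, -0.5], [-1.7, -1.9], [2.5, 4.2], [-2.4, -1.0], [1.1, 1.2]]
wing [548.51306242 143.06758438 137.        ] [(np.float64(0.7996406055007212), np.float64(2.660000000000001)), (np.float64(0.7969924812030076), np.float64(2.700000000000001)), (np.float64(0.7793889938372922), np.float64(2.620000000000001)), (np.float64(0.7585889681213098), np.float64(2.740000000000001))]
```

```bash
cat >> fit.py <<'E'
def refine(ps,q,s):
    from scipy.optimize import minimize
    ms=[m[0]['region'] for m in (regions_of(p,'wing') for p in ps)]
    def c(v):
        return -np.mean([(lambda m:(m&r).sum()/(m|r).sum())(sil(p,[q[0]+v[0]*5,q[1]+v[1]*5,q[2]],s+v[2]*.1).astype(bool)) for p,r in zip(ps,ms)])
    r=minimize(c,[0,0,0],method='Nelder-Mead',options=dict(initial_simplex=[[0,0,0],[1,0,0],[0,1,0],[0,0,1]]))
    return [q[0]+r.x[0]*5,q[1]+r.x[1]*5,q[2]],s+r.x[2]*.1,-r.fun
def go(pos,Rt):
    o=get_obs(); Rc=np.array(o['ee_rot']); d=Rc.T@(np.array(pos)-o['tool_pos'])/100; rv=R.from_matrix(Rc.T@Rt).as_rotvec()/(np.pi/6)
    k=max(1,np.abs(np.r_[d,rv]).max()); print('TCP',np.round(o['tool_pos'],1),'q',np.round(o['joints'],2),'t',o['time_s'],'k',round(k,2)); print('row',np.round(np.r_[d,rv]/k,3).tolist(),'ft',np.round(o['ft_force'],1))
def grasp(q,s,off,sg=1):
    x,y,n=axes(q,s); z=-n; ty=sg*y; return w(q,base)+(60+off)*n, np.c_[np.cross(ty,z),ty,z]
E
python3 - <<'E'
from fit import *
q=np.load('q.npy'); ps=[capture('scene'),capture('top')]
q,s,i=refine(ps,q,2.67); print(q,s,i,grasp(q,s,0)[0]); np.save('q2.npy',np.r_[q,s])
for sg in(1,-1): print(grasp(q,s,0,sg)[1].round(2).tolist()); go(*grasp(q,s,110,sg))
E
```

```text
[np.float64(465.5024231570919), np.float64(112.36970555781085), np.float64(3.4967069023835036)] 2.708231845500954 0.7733230696858897 [549.88703254 143.66247947 136.96152423]
[[-0.59, -0.66, -0.47], [-0.67, 0.72, -0.17], [0.45, 0.21, -0.87]]
TCP [215.9 478.6 222.1] q [ 1.    0.34  1.52  0.    1.28 -0.15] t 2.2 k 4.81
row [-1.0, -0.269, -0.021, 0.038, 0.218, -0.469] ft [-0.   0.4  0.1]
[[0.59, 0.66, -0.47], [0.67, -0.72, -0.17], [-0.45, -0.21, -0.87]]
TCP [215.9 478.6 222.1] q [ 1.    0.34  1.52  0.    1.28 -0.15] t 2.2 k 4.81
row [-1.0, -0.269, -0.021, 0.239, -0.042, 0.746] ft [-0.   0.4  0.1]
```

```bash
python3 -m creep '[[-1,-0.27,-0.3,0.04,0.22,-0.47,1],[-1,-0.27,-0.3,0.04,0.22,-0.47,1],[-1,-0.27,-0.3,0.04,0.22,-0.47,1],[-1,-0.27,-0.3,0.04,0.22,-0.47,1]]'; echo 'from fit import *
import sys
v=np.load("q2.npy"); go(*grasp(v[:3],v[3],float(sys.argv[1])))' > g.py; python3 g.py 130
```

```text
time_s: 2.6
tool_pos: [299.1, 411.4, 252.9]
ee_rot: [[-0.977, 0.18, -0.114], [0.179, 0.984, 0.015], [0.115, -0.005, -0.993]]
ft_force: [-0.5, 0.1, 0.7]
grip_width: 91.6
grasp_force: 0.0
TCP [299.1 411.4 252.9] q [ 0.73  0.32  1.47  0.09  1.42 -0.67] t 2.6 k 3.49
row [-1.0, -0.53, -0.103, 0.042, 0.238, -0.515] ft [-0.5  0.1  0.7]
```

```bash
python3 -m creep '[[-1,-0.53,-0.1,0.04,0.24,-0.52,1],[-1,-0.53,-0.1,0.04,0.24,-0.52,1],[-1,-0.53,-0.1,0.04,0.24,-0.52,1],[-1,-0.53,-0.1,0.04,0.24,-0.52,1]]'|head -2;  python3 g.py 130
```

```text
time_s: 3.0
tool_pos: [387.6, 341.6, 249.6]
TCP [387.6 341.6 249.6] q [ 0.5   0.43  1.34  0.11  1.59 -1.17] t 3.0 k 2.0
row [-1.0, -0.976, -0.267, 0.053, 0.293, -0.64] ft [-1.1  0.6  0.4]
```

```bash
python3 -m creep '[[-1,-0.98,-0.27,0.05,0.29,-0.64,1],[-1,-0.98,-0.27,0.05,0.29,-0.64,1],[-1,-0.98,-0.27,0.05,0.29,-0.64,1],[-1,-0.98,-0.27,0.05,0.29,-0.64,1],[-1,-0.98,-0.27,0.05,0.29,-0.64,1]]'|head -2;  python3 g.py 130
```

```text
time_s: 3.5
tool_pos: [497.4, 256.0, 250.1]
TCP [497.4 256.  250.1] q [ 0.31  0.63  1.03  0.05  1.86 -1.7 ] t 3.5 k 1.28
row [-0.453, -1.0, -0.28, 0.042, 0.232, -0.495] ft [ 0.   0.7 -0.8]
```

```bash
python3 -m creep '[[-0.45,-1,-0.28,0.04,0.23,-0.5,1],[-0.45,-1,-0.28,0.04,0.23,-0.5,1],[-0.45,-1,-0.28,0.04,0.23,-0.5,1],[-0.45,-1,-0.28,0.04,0.23,-0.5,1],[-0.45,-1,-0.28,0.04,0.23,-0.5,1]]'|head -2;  python3 g.py 130
```

```text
time_s: 4.0
tool_pos: [585.3, 186.9, 251.4]
TCP [585.3 186.9 251.4] q [ 0.21  0.85  0.65 -0.06  2.13 -2.1 ] t 4.0 k 1
row [-0.046, -0.318, -0.068, 0.01, 0.069, -0.127] ft [-0.6  0.7 -0.8]
```

```bash
python3 -m creep '[[-0.05,-0.32,0,0.01,0.07,-0.13,1],[-0.05,-0.32,0,0.01,0.07,-0.13,1],[-0.05,-0.32,0,0.01,0.07,-0.13,1],[-0.05,-0.32,0,0.01,0.07,-0.13,1]]'|head -2;  python3 g.py 60
python3 - <<'E'
from fit import *
ps=[capture('scene'),capture('top')]
cv2.imwrite('pics/c.png',np.vstack([cv2.resize(p['frame'][y:y+150,x:x+300],(600,300)) for p,x,y in((ps[0],200,120),(ps[1],160,110))])[:,:,::-1])
for p in ps: print([(np.round(d['point'],1),d['score']) for d in pinpoint(p,'wing')[:1]])
E
```

```text
time_s: 4.4
tool_pos: [608.4, 164.9, 244.4]
TCP [608.4 164.9 244.4] q [ 0.19  0.93  0.53 -0.1   2.2  -2.21] t 4.4 k 1
row [0.001, 0.006, 0.642, -0.002, 0.001, 0.002] ft [ 0.4  1.4 -0.4]
[(array([349.9, 211.2]), 0.54)]
[(array([292.8, 201.7]), 0.68)]
```

View pics/c.png

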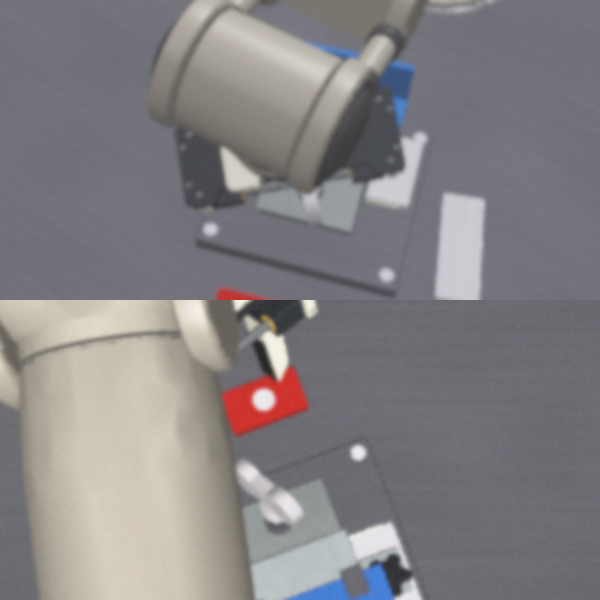

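The gripper is above the wing with its fingers straddling it. The wing shows at (356,222) in the scene view and the top view agrees with the fit, so I'm descending.

```bash
python3 -m creep '[[0,0,0.3,0,0,0,1],[0,0,0.6,0,0,0,1],[0,0,0.9,0,0,0,1],[0,0,0.9,0,0,0,1],[0,0,0.9,0,0,0,1]]'|head -2;  python3 g.py 6
```

```text
time_s: 5.1
tool_pos: [567.5, 147.9, 165.9]
TCP [567.5 147.9 165.9] q [ 0.17  0.84  0.91 -0.1   1.91 -2.19] t 5.1 k 1
row [0.001, 0.025, 0.281, -0.0, -0.0, 0.0] ft [-0.   0.3  0.7]
```

```bash
python3 -m creep '[[0,0.02,0.14,0,0,0,1],[0,0.02,0.28,0,0,0,1],[0,0.02,0.28,0,0,0,1],[0,0.02,0.28,0,0,0,0.3],[0,0.02,0.28,0,0,0,-0.2],[0,0.02,0.28,0,0,0,-0.4],[0,0.02,0.28,0,0,0,-0.5],[0,0.02,0.28,0,0,0,-0.5]]';  python3 g.py 6; python3 -c "
from fit import *
ps=[capture('scene'),capture('top')]
for p in ps: print([(np.round(d['box'],1),d['score']) for d in look_for(p,'wing')[:1]])"
```

```text
time_s: 5.9
tool_pos: [552.8, 144.3, 141.0]
ee_rot: [[-0.59, -0.657, -0.47], [-0.667, 0.724, -0.174], [0.454, 0.21, -0.866]]
ft_force: [-0.9, -0.2, -1.0]
grip_width: 56.5
grasp_force: 0.0
TCP [552.8 144.3 141. ] q [ 0.17  0.83  1.   -0.09  1.82 -2.19] t 5.9 k 1
row [0.003, 0.006, -0.01, 0.001, -0.002, 0.001] ft [-0.9 -0.2 -1. ]
[(array([356.8, 229. ,  10.1,   6.2]), 0.57)]
[(array([298.6, 211.1,  21.6,  27.7]), 0.71)]
```

Now close on the wing.

```bash
python3 -m creep '[[0,0,0,0,0,0,-0.5],[0,0,0,0,0,0,-0.6],[0,0,0,0,0,0,-0.65],[0,0,0,0,0,0,-0.7],[0,0,0,0,0,0,-0.8],[0,0,0,0,0,0,-1],[0,0,0,0,0,0,-1],[0,0,0,0,0,0,-1],[0,0,0,0,0,0,-1],[0,0,0,0,0,0,-1]]';  python3 -c "
from bench import *
o=get_obs(); print(o['moment'],o['ft_force'])"
```

```text
time_s: 7.1
tool_pos: [552.7, 144.1, 140.8]
ee_rot: [[-0.59, -0.657, -0.47], [-0.667, 0.724, -0.174], [0.455, 0.21, -0.865]]
ft_force: [1.0, 0.1, -0.1]
grip_width: 13.4
grasp_force: 29.7
[ 0.02461248 -0.47920782  0.25253827] [ 1.01367028  0.07775554 -0.1132414 ]
```

Gripped at 13.4 mm with no side load. Turning clockwise, which is +z of the tool.

```bash
python3 -m creep '[[0,0,0,0,0,0.2,-1],[0,0,0,0,0,0.4,-1],[0,0,0,0,0,0.6,-1],[0,0,0,0,0,0.8,-1],[0,0,0,0,0,1,-1],[0,0,0,0,0,1,-1]]';  python3 -c "
from bench import *
o=get_obs(); print(o['moment'],o['joints'])"
```

```text
time_s: 7.7
tool_pos: [552.9, 143.8, 140.8]
ee_rot: [[-0.84, -0.273, -0.469], [-0.214, 0.961, -0.175], [0.499, -0.046, -0.866]]
ft_force: [2.6, -3.7, -1.1]
grip_width: 13.2
grasp_force: 29.7
[-0.26069249 -0.71232341  0.31044495] [ 0.17238168  0.83122855  1.00340948 -0.09479194  1.82305191 -1.66180382]
```

```bash
python3 -m creep '[[0,0,0,0,0,0.2,-1],[0,0,0,0,0,0.4,-1],[0,0,0,0,0,0.6,-1],[0,0,0,0,0,0.8,-1],[0,0,0,0,0,1,-1],[0,0,0,0,0,1,-1]]'; python3 -m creep '[[0,0,0,0,0,0.2,-1],[0,0,0,0,0,0.4,-1],[0,0,0,0,0,0.6,-1],[0,0,0,0,0,0.8,-1],[0,0,0,0,0,1,-1],[0,0,0,0,0,1,-1]]';  python3 -c "
from bench import *
o=get_obs(); print(o['moment'],o['joints'])"
```

```text
time_s: 8.3
tool_pos: [552.9, 143.4, 140.9]
ee_rot: [[-0.864, 0.183, -0.469], [0.294, 0.94, -0.175], [0.409, -0.289, -0.865]]
ft_force: [2.5, -4.5, -0.4]
grip_width: 13.5
grasp_force: 29.7
time_s: 8.9
tool_pos: [552.8, 143.1, 141.0]
ee_rot: [[-0.656, 0.59, -0.47], [0.725, 0.666, -0.176], [0.209, -0.456, -0.865]]
ft_force: [2.1, -5.4, -0.1]
grip_width: 13.4
grasp_force: 29.7
[-0.76629871 -0.58690544  0.47809907] [ 0.17184841  0.83103703  1.00359705 -0.09600225  1.82371008 -0.61586605]
```

```bash
cat > m.py <<'E'
from fit import *
o=get_obs(); v=np.load('q2.npy'); Rc=np.array(o['ee_rot']); x,y,n=axes(v[:3],v[3])
R0=grasp(v[:3],v[3],0)[1]
print('turned',R.from_matrix(R0.T@Rc).as_rotvec().round(3),'toolmoment',(Rc.T@o['moment']).round(2),'F',(Rc.T@o['ft_force']).round(1),'w',o['grip_width'].round(1),'q6',o['joints'][5],'t',o['time_s'])
E
python3 m.py; python3 -m creep '[[0,0,0,0,0,0.1,-1],[0,0,0,0,0,0.2,-1],[0,0,0,0,0,0.3,-1],[0,0,0,0,0,0.4,-1],[0,0,0,0,0,0.5,-1],[0,0,0,0,0,0.6,-1],[0,0,0,0,0,0.6,-1]]' >/dev/null; python3 m.py
python3 -m creep '[[0,0,0,0,0,0.1,-1],[0,0,0,0,0,0.2,-1],[0,0,0,0,0,0.2,-1]]' >/dev/null; python3 m.py
```

```text
Traceback (most recent call last):
  File "m.py", line 4, in <module>
    print('turned',R.from_matrix(R0.T@Rc).as_rotvec().round(3),'toolmoment',(Rc.T@o['moment']).round(2),'F',(Rc.T@o['ft_force']).round(1),'w',o['grip_width'].round(1),'q6',o['joints'][5],'t',o['time_s'])
                                                                                                                                              ^^^^^^^^^^^^^^^^^^^^^
AttributeError: 'float' object has no attribute 'round'
Traceback (most recent call last):
  File "m.py", line 4, in <module>
    print('turned',R.from_matrix(R0.T@Rc).as_rotvec().round(3),'toolmoment',(Rc.T@o['moment']).round(2),'F',(Rc.T@o['ft_force']).round(1),'w',o['grip_width'].round(1),'q6',o['joints'][5],'t',o['time_s'])
                                                                                                                                              ^^^^^^^^^^^^^^^^^^^^^
AttributeError: 'float' object has no attribute 'round'
Traceback (most recent call last):
  File "m.py", line 4, in <module>
    print('turned',R.from_matrix(R0.T@Rc).as_rotvec().round(3),'toolmoment',(Rc.T@o['moment']).round(2),'F',(Rc.T@o['ft_force']).round(1),'w',o['grip_width'].round(1),'q6',o['joints'][5],'t',o['time_s'])
                                                                                                                                              ^^^^^^^^^^^^^^^^^^^^^
AttributeError: 'float' object has no attribute 'round'
```

```bash
sed -i "s/o\['grip_width'\].round(1)/o['grip_width']/" m.py; python3 m.py
```

```text
turned [3.000e-03 1.000e-03 1.989e+00] toolmoment [ 0.01 -1.19 -0.05] F [-6.4 -1.5  0.5] w 13.646487729965084 q6 -0.1985140546615601 t 9.9
```

```bash
for i in 1; do python3 -m creep '[[0,0,0,0,0,0.1,-1],[0,0,0,0,0,0.1,-1],[0,0,0,0,0,0.1,-1]]' >/dev/null; python3 m.py;  python3 -m creep '[[0,0,0,0,0,0.1,-1],[0,0,0,0,0,0.1,-1],[0,0,0,0,0,0.1,-1]]' >/dev/null; python3 m.py; done
```

```text
turned [3.00e-03 1.00e-03 2.04e+00] toolmoment [-0.05 -1.18 -0.17] F [-5.9 -1.2 -0. ] w 13.419544221752002 q6 -0.1477075744523106 t 10.2
turned [3.000e-03 1.000e-03 2.091e+00] toolmoment [-0.16 -1.19 -0.54] F [-6.7 -1.5  0.7] w 13.637112399174375 q6 -0.09583297472773972 t 10.5
```

```bash
python3 -m creep '[[0,0,0,0,0,0.1,-1],[0,0,0,0,0,0.1,-1],[0,0,0,0,0,0.1,-1]]' >/dev/null; python3 m.py
python3 - <<'E'
from fit import *
v=np.load('q2.npy'); ps=[capture('scene'),capture('top')]
cv2.imwrite('pics/d.png',np.vstack([cv2.resize(p['frame'][y:y+100,x:x+200],(600,300),interpolation=cv2.INTER_CUBIC) for p,x,y in((ps[0],260,160),(ps[1],220,150))])[:,:,::-1])
E
```

```text
turned [3.000e-03 1.000e-03 2.143e+00] toolmoment [-0.2  -1.28 -0.65] F [-6.3 -1.1 -0.8] w 14.1058277528171 q6 -0.0438846069371859 t 10.8
```

View pics/d.png

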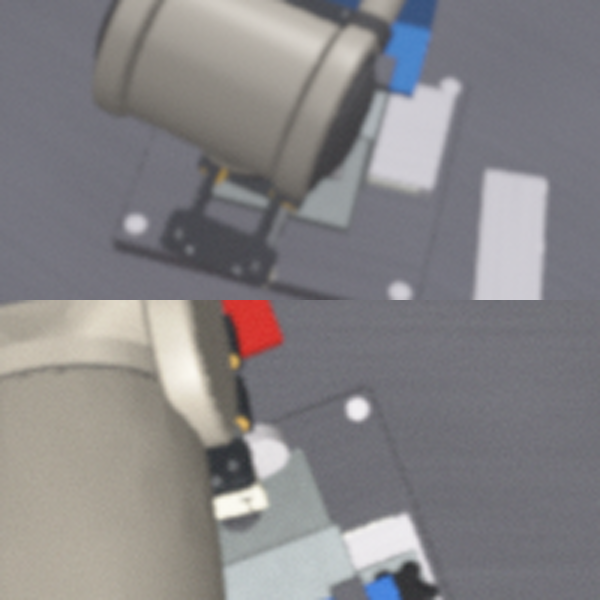

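Bottomed: the moment rose to 0.65 N m at a turn of about 2.04 rad, and the wing lies across the slide with its ear at (267,450) in the lower half. Now back off to a turn of about 0.46 rad.

```bash
python3 -m creep '[[0,0,0,0,0,-0.2,-1],[0,0,0,0,0,-0.4,-1],[0,0,0,0,0,-0.6,-1],[0,0,0,0,0,-0.8,-1],[0,0,0,0,0,-1,-1],[0,0,0,0,0,-1,-1]]'>/dev/null; python3 m.py; python3 -m creep '[[0,0,0,0,0,-0.2,-1],[0,0,0,0,0,-0.4,-1],[0,0,0,0,0,-0.6,-1],[0,0,0,0,0,-0.8,-1],[0,0,0,0,0,-1,-1],[0,0,0,0,0,-1,-1]]'>/dev/null;  python3 -m creep '[[0,0,0,0,0,-0.2,-1],[0,0,0,0,0,-0.4,-1],[0,0,0,0,0,-0.6,-1],[0,0,0,0,0,-0.8,-1],[0,0,0,0,0,-1,-1],[0,0,0,0,0,-1,-1]]'>/dev/null; python3 m.py; python3 -m creep '[[0,0,0,0,0,-0.1,-1],[0,0,0,0,0,-0.2,-1],[0,0,0,0,0,-0.2,-1],[0,0,0,0,0,-0.2,-1]]'; python3 m.py
```

```text
turned [2.000e-03 1.000e-03 1.618e+00] toolmoment [ 0.2  -1.06  0.  ] F [-5.3 -2.   0.8] w 13.15776558806971 q6 -0.5691896377148578 t 11.5
turned [0.    0.001 0.573] toolmoment [ 0.65 -0.67 -0.02] F [-2.3 -5.3  0.1] w 13.684099390276986 q6 -1.6135500466319017 t 12.7
time_s: 13.1
tool_pos: [552.9, 143.9, 140.8]
ee_rot: [[-0.825, -0.315, -0.469], [-0.263, 0.949, -0.175], [0.5, -0.021, -0.866]]
ft_force: [3.3, -4.9, -1.9]
grip_width: 13.3
grasp_force: 29.7
turned [0.    0.001 0.474] toolmoment [ 0.84 -0.64  0.  ] F [-2.4 -5.6  0.9] w 13.316449783760909 q6 -1.7127845365200813 t 13.1
```

```bash
python3 -m creep '[[0,0,0,0,0,0,-0.6],[0,0,0,0,0,0,-0.4],[0,0,0,0,0,0,0],[0,0,0,0,0,0,0.5],[0,0,0,0,0,0,1],[0,0,0,0,0,0,1],[0,0,0,0,0,0,1],[0,0,0,0,0,0,1],[0,0,0,0,0,0,1],[0,0,0,0,0,0,1]]'; python3 -m creep '[[0,0,-0.3,0,0,0,1],[0,0,-0.6,0,0,0,1],[0,0,-1,0,0,0,1],[0,0,-1,0,0,0,1],[0,0,-1,0,0,0,1]]'|head -2; python3 -m creep '[[0,0,-0.3,0,0,0,1],[0,0.3,-0.6,0,0,0,1],[0,0.6,-0.6,0,0,0,1],[0,1,-0.6,0,0,0,1],[0,1,-0.6,0,0,0,1],[0,1,-0.6,0,0,0,1]]'; python3 m.py
```

```text
time_s: 14.1
tool_pos: [552.6, 144.2, 140.9]
ee_rot: [[-0.824, -0.317, -0.47], [-0.266, 0.948, -0.174], [0.501, -0.019, -0.865]]
ft_force: [-0.6, 0.6, -0.0]
grip_width: 85.8
grasp_force: 0.0
time_s: 14.6
tool_pos: [600.0, 161.8, 227.4]
time_s: 15.2
tool_pos: [595.3, 267.7, 275.9]
ee_rot: [[-0.822, -0.319, -0.472], [-0.266, 0.948, -0.176], [0.504, -0.019, -0.864]]
ft_force: [0.1, 0.1, 0.3]
grip_width: 92.0
grasp_force: 0.0
turned [0.    0.005 0.469] toolmoment [-0.04 -0.26 -0.04] F [ 0.1  0.  -0.3] w 91.9832093113585 q6 -1.5928065157083957 t 15.2
```

Move aside a bit more for a clear view, then check.

```bash
python3 -m creep '[[0,0.4,0,0,0,0,1],[0,0.8,0,0,0,0,1],[0,1,0,0,0,0,1],[0,1,0,0,0,0,1],[0,1,0,0,0,0,1]]'|head -2
python3 - <<'E'
from fit import *
v=np.load('q2.npy'); ps=[capture('scene'),capture('top')]
for p in ps:
    try: print(fitangle([p],v[:3])[:2])
    except Exception as e: print(e)
cv2.imwrite('pics/e.png',np.vstack([cv2.resize(p['frame'][y:y+150,x:x+300],(600,300),interpolation=cv2.INTER_CUBIC) for p,x,y in((ps[0],220,140),(ps[1],160,130))])[:,:,::-1])
E
```

```text
time_s: 15.7
tool_pos: [562.0, 358.9, 274.0]
[(np.float64(0.7672811059907834), np.float64(3.1400000000000015)), (np.float64(0.7494252873563219), np.float64(3.1000000000000014))]
[(np.float64(0.8297413793103449), np.float64(3.1000000000000014)), (np.float64(0.8259023354564756), np.float64(3.1400000000000015))]
```

View pics/e.png

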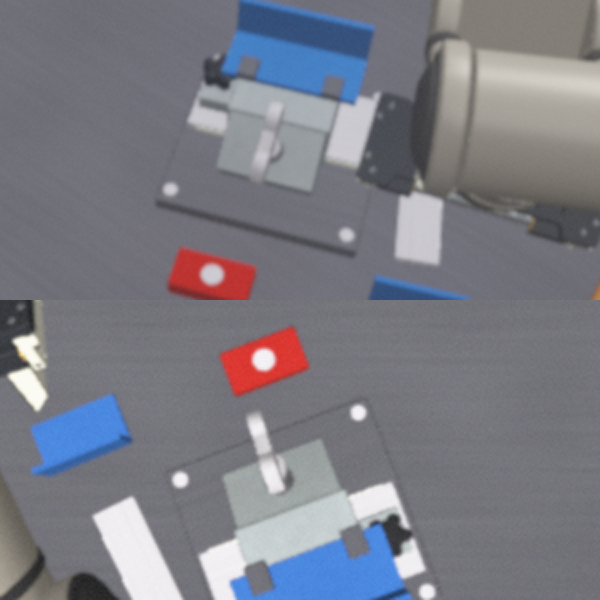

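The wing points up and down the slope, with both views fitting 3.10 to 3.14 rad. The magnet, flat bar, angle piece and lock knob look as they did at the start.

```bash
python3 -c "
from bench import *
print(sign_off())"
```

```text
the job is handed in; nothing more can be done
None
```

I turned the wing screw in until it bottomed, backed it off a quarter turn (the cameras read 3.10–3.14 rad against a target of 3.142) and let go of it; the lock knob and loose pieces look unmoved in the last pictures, and the job is handed in, with no verdict shown.

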